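# Set the bearing nut of a modelling turntable

## Robot

A 6-joint arm with a two-finger parallel gripper is mounted at the origin on the work surface. World frame = base frame: x ahead of the robot, y to its left, z up, the work surface at z = 0. Lengths are in m, angles in rad, forces in N, time in s.
With the tool pointing down it reaches from about 0.35 to 0.775 m from the base axis. Payload 7.3 kg.
Tool frame: the origin (TCP) lies at the very end of the fingers, on their centre line; the grasp point (between the pads) lies 19 mm behind it; z points along the fingers, y is the line along which they close (so a half turn about z gives the same grasp; the last joint's range is limited). The gripper opens to 92 mm and grips with 3 to 60 N. Pads are 19 mm wide; open, the fingers measure 130 mm over their backs; the gripper's body (75 mm by 190 mm) begins 47 mm behind the grasp point.
Start: joints at [1.021, 0.342, 1.524, -0, 1.275, -0.146], TCP at [0.206, 0.483, 0.227] pointing down, gripper open.
Joint ranges: [-2.53, 2.53], [-0.77, 2.02], [0.04, 2.7], [-1, 4.14], [0.28, 2.66], [-3.11, 3.11]. Speed limits (rad/s): [2.57, 2.57, 3.14, 3.14, 3.14, 3.14].

## Interface

Orientations are given as a unit quaternion [x, y, z, w].
In Python, from station import robot, grab_frame, camera_model, order, boxes_of, trace gives the robot as it stands. The module is installed in compiled form; this text tells all that it offers.
- The arm moves only by the tool apply_moves, never from a script. Its argument "plan" is a list of rows, each a list of 2 entries, a list of its own where there are three numbers: the shift along the tool's x, y, z in units of 0.2 m (1.0 is 0.2 m), then the turn, a rotation vector about the tool's x, y, z in units of 360 degrees (1.0 is 360 degrees). A call has 1 to 5 rows; each row is the pose to reach, as a shift and turn from the pose commanded when the call began, along the tool's axes at that moment, turning the shorter way round; what a row does not reach only later rows make up. A row lasts 1/12 s, in which the tool goes at most 41.7 mm and 7.16 degrees, less where a joint would pass 70% of its speed; a pose out of reach is approached as far as the arm can. A call with a number of a shift or a turn outside -1 to 1 is refused whole. A call with a gripper value outside its range is refused whole. "jaw" is the opening, from 0 (shut) to 1 (fully open), set as the call begins (left out, the last holds). The fingers move at their own pace and stop on an object; "grip_force" is the grip in N (left out, the last holds). Time passes only in rows, so rows that repeat a pose let the fingers close. It gives the time, the measured TCP pose, the force, the opening and the grip force at its end, in the units of the state.
- robot.read_state(): the state, without advancing time (a new reading comes with each control period).
- grab_frame(name): name is "side" or "top"; returns the picture (384x512x3 uint8, blue, green, red); there is no depth.
- camera_model(name): a dict with "fov_y" (degrees; the focal length in pixels is half the picture's height over the tangent of half this angle, whatever the lens; pixels are square), "cx", "cy" (the principal point, pixels), "xyz" and "rotation" of the camera in the world. Camera axes: x right, y up, looking along -z (the intrinsics and any distortion apply to the point x, -y, -z); pixel columns grow to the right and rows downward; lengths in m; the calibration is good to about 2 mm. A picture is of the moment at which its call begins. camera_model takes no time and is no camera call.
- order.job_done(): hands the job in; it is judged then, once.
Trained networks look in the newest picture that a camera, given by its name, has taken for a name from the list of things; names that differ only in an ending like _2 or _b are one class to them, and where a whole thing is asked for, a point or a joint stands for the part that bears it (a point fixed in the world has none). Each returns a list of dicts, best first, with "score" (0 to 1); they miss things now and then, are a little off and sometimes report something else, mostly with a low value. They report only what shows in the picture. A call takes as long as a camera call. They do not tell look-alikes from the thing itself.
- boxes_of(camera, query): "centre" ([row, column] in pixels, amid what is visible of it).
- trace(camera, query): "region" (384x512 bool, what is visible of it) and "centre" ([row, column] in pixels, amid what is visible of it).
The state is a dict: "t": time; "joint_pos": joint angles; "qd": joint speeds; "joint_torque": joint torques, N m; "eef_pos": TCP position; "tcp_rot": TCP orientation; "force": force on the tool from outside, world axes, zero at the start; "moment": the same for the moment, N m; "grip_width": opening from 0.0 (shut) to 1.0 (fully open); "gripper_force": force on a finger pad.
Only numpy, scipy, OpenCV 4.12 (cv2) and the standard library are available. Lean on these libraries where they do the work, as an engineer would, in place of code of your own. Each camera call takes 0.05 s, during which the arm holds its last target. There are 200 camera calls.

## Task

The bearing of the blue bench turntable has been repacked and its board is off. Screw the knurled bearing nut on its spindle down (clockwise) until it bottoms out, then back it off a quarter turn so that the head runs free, and finish still gripping the nut right there so that it cannot creep while I nip up its clamp screw: do not let go at the end. Leave the things lying around the turntable where they are.

Things in the scene. Friction and masses are not known exactly. Their poses are not given: they have to be found in the camera images.
- nut_center (a point): centre, half-way up, of the bearing nut: plain steel, round, straight-knurled rim, 46 mm in diameter, 26 mm high, a narrow dark radial slit in one side. It sits on the upright spindle in the middle of the turntable's head and turns about the vertical axis through this point. Grip it across its diameter from above, in any direction. Site z is up; its x points to the slit.
- nut_turn (a joint): angle of the nut on its thread, rad: 0 when bottomed out on the thrust washer, growing as it is unscrewed (anticlockwise seen from above); 1.57 is a quarter turn off. Starts between 3.0 and 5.0. Right-hand thread, 2 mm rise a turn, with a light drag of about 0.07 N m; at 0 it stops dead. It stays where it is left.
- bearing_nut: the bearing nut; origin at the centre of its underside, z up, x towards its slit. The spindle end, 24 mm in diameter, stands 18 mm above the top of the nut when the nut is bottomed out.
- head_face (a point): centre of the upper face of the turntable's round blue head, 220 mm in diameter, 130 mm above the bench. On it a flat cover 72 mm wide and 5 mm high, then a spacer and washer at most 42 mm wide, carry the nut: its underside is 22 mm above the face when bottomed out, 24 mm one turn off. The turntable is heavy and does not shift; its head can turn, stiffly.
- tool_jar_mid (a point): bystander: brown ribbed stoneware jar, 90 mm wide and 112 mm high, wooden modelling tools standing in it up to 225 mm above the bench; point on its axis 56 mm above its foot
- study_head_mid (a point): bystander: small terracotta head, 150 mm high in all, on a wooden block 85 mm square; point on its axis 75 mm above its foot
- grease_tin_mid (a point): bystander: flat metal grease tin, 71 mm in diameter, 43 mm high; point at its centre
- hook_spanner_mid (a point): bystander: dark steel hook spanner lying flat, a straight handle 170 by 18 by 8 mm along its x, with a hook some 60 mm across beyond the +x end; point at the middle of the handle
Things that resemble listed ones, but are neither listed nor needed, are in the scene too. What is meant by the part that bears nut_center is not green or orange, and is the larger of those in its own colour.

How it is judged:
By the outcome, as a careful person would: the job done as asked, in the order asked, and still so for the second after the job is handed in, while the arm keeps its last pose, push and grip.
It also fails if it takes over 64 s, if anything falls off the work surface, if the arm or the gripper's body presses on something with over 40 N, if the wrist force passes 120 N, or if a joint passes its speed limit or range.

## Working session

There is one attempt and no reset: what is moved stays moved. The work goes in short steps, Python scripts to look and compute and a tool call to move; the robot and the scene stay as the last step left them, time stands still between calls to the robot, and variables do not carry over. Pictures are saved under pics/ and viewed, at most 10 in all, crops included, and the job is handed in when it is done.

Besides the shell and the picture viewer there is one more tool, called after ">>>" as a command line: name --argument value ..., lists and objects as JSON in quotes. apply_moves: Moves the arm, as the interface text tells. Its arguments: {"type":"object","properties":{"plan":{"type":"array"},"jaw":{"type":"number"},"grip_force":{"type":"number"}},"required":["plan"]}

```bash
mkdir -p pics
cat > h.py <<'E'
import numpy as np, cv2
from station import robot, grab_frame, camera_model, order, boxes_of, trace
E
python3 - <<'E'
from h import *
for n in("side","top"):
    m=camera_model(n); print(n,m)
    cv2.imwrite(f"pics/{n}0.png",grab_frame(n))
    for q in("nut_center","head_face","tool_jar_mid","study_head_mid","grease_tin_mid","hook_spanner_mid"):
        print(q,[(np.round(d["centre"]),round(d["score"],2)) for d in boxes_of(n,q)][:5])
print(robot.read_state())
E
```

```text
side {'fov_y': 53.88075597661396, 'cx': 255.01514271445373, 'cy': 187.84501120731704, 'xyz': array([ 0.41597488, -0.71300733,  0.76197235]), 'rotation': array([ 0.39505502, -0.01377822, -0.05725375,  0.91676807])}
nut_center [(array([140., 260.]), 0.71), (array([110., 148.]), 0.71), (array([145., 364.]), 0.54), (array([204., 384.]), 0.53)]
head_face [(array([167., 264.]), 0.91), (array([163., 358.]), 0.75), (array([220., 382.]), 0.67), (array([134., 157.]), 0.58), (array([115., 297.]), 0.24)]
tool_jar_mid [(array([118., 298.]), 0.88)]
study_head_mid [(array([286., 327.]), 0.58), (array([338., 258.]), 0.42)]
grease_tin_mid [(array([127., 238.]), 0.54)]
hook_spanner_mid [(array([340., 260.]), 0.66), (array([168., 264.]), 0.59)]
top {'fov_y': 46.47440799168104, 'cx': 257.9304893024622, 'cy': 191.54504056344948, 'xyz': array([ 0.20529709, -0.0065355 ,  1.36111588]), 'rotation': array([-0.07205958,  0.08546128,  0.73678805, -0.66681868])}
nut_center [(array([184., 211.]), 0.67), (array([308., 146.]), 0.63), (array([ 96., 199.]), 0.52)]
head_face [(array([186., 209.]), 0.98), (array([100.,
[... 238 characters left out ...]
 360.]), 0.9)]
{'t': 0.7, 'joint_pos': array([ 1.02103170e+00,  3.41978335e-01,  1.52410112e+00, -1.27537670e-05,
        1.27539077e+00, -1.45999925e-01]), 'qd': array([ 0.00127113,  0.00090371, -0.00171771,  0.00021559, -0.00111182,
        0.00028293]), 'joint_torque': array([-7.81556046e-04, -4.31023693e+01, -2.44451630e+01,  7.17269699e-02,
        4.81781492e-02, -6.76466175e-05]), 'eef_pos': array([0.20625765, 0.48280896, 0.22675137]), 'tcp_rot': array([2.00511987e-01, 9.79691247e-01, 5.54672433e-05, 2.66036313e-05]), 'force': array([-0.10593724, -1.07429648, -0.63099876]), 'moment': array([-0.02098098,  0.00355803, -0.01929738]), 'gripper_force': 0.0, 'grip_width': 0.999254411113648}
```

```bash
python3 -c "
import cv2,numpy as np
cv2.imwrite('pics/both.png',cv2.resize(np.vstack([cv2.imread('pics/top0.png')]),(800,600)))"
```

```text
(no output)
```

View pics/both.png

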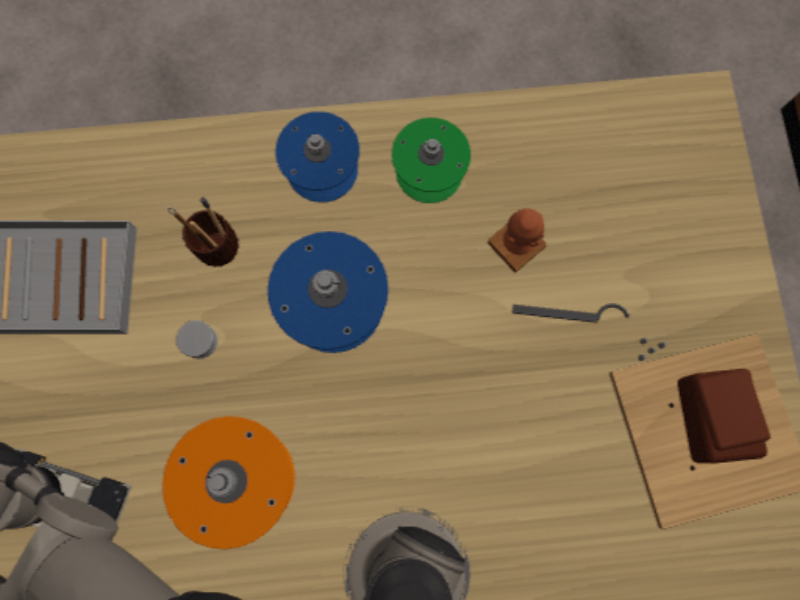

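View pics/side0.png

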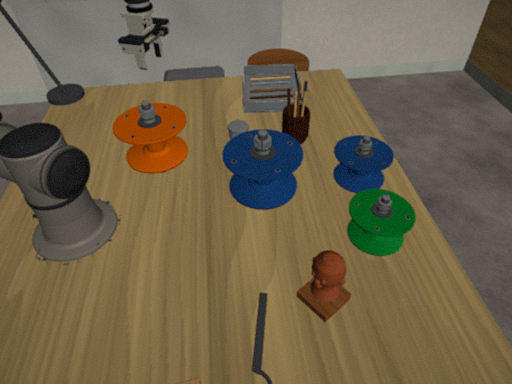

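The side view has the larger blue turntable's nut at about (140,260), and the top view has it at about (184,211). The smaller blue one, the green and the orange are look-alikes.

```bash
cat >> h.py <<'E'
from scipy.spatial.transform import Rotation as R
from scipy.optimize import least_squares
def ray(n,rc):
    m=camera_model(n); f=192/np.tan(np.radians(m["fov_y"]/2))
    d=np.array([(rc[1]-m["cx"])/f,-(rc[0]-m["cy"])/f,-1.])
    return np.array(m["xyz"]),R.from_quat(m["rotation"]).apply(d)
def atz(n,rc,z):
    o,d=ray(n,rc); return o+d*(z-o[2])/d[2]
def tri(a,b):
    o1,d1=ray("side",a);o2,d2=ray("top",b)
    s=np.linalg.lstsq(np.c_[d1,-d2],o2-o1,rcond=None)[0]
    p,q=o1+s[0]*d1,o2+s[1]*d2
    return (p+q)/2,np.linalg.norm(p-q)
E
python3 - <<'E'
from h import *
np.set_printoptions(precision=4,suppress=True)
def near(n,q,rc):
    L=[d for d in trace(n,q) if np.hypot(*(np.array(d["centre"])-rc))<25]
    return L[0] if L else None
for n in("side","top"): grab_frame(n)
C={}
for q,s,t in(("nut_center",(140,260),(184,211)),("tool_jar_mid",(118,298),(151,133)),("grease_tin_mid",(128,238),(217,125)),("head_face",(167,264),(186,209))):
    for n,rc in(("side",s),("top",t)):
        d=near(n,q,rc)
        if d is None: print(q,n,None);continue
        C[q,n]=d["centre"]; r=d["region"]; ys,xs=np.where(r)
        print(q,n,d["centre"],round(d["score"],2),r.sum(),ys.min(),ys.max(),xs.min(),xs.max())
    if (q,"side") in C and (q,"top") in C: print(tri(C[q,"side"],C[q,"top"]))
for n in("side","top"):
  print(n,atz(n,C["nut_center",n],.1665))
# blue head face by colour in both views: ellipse -> plane z=.13
for n,rc in(("side",(155,264)),("top",(182,210))):
    im=grab_frame(n); hsv=cv2.cvtColor(im,cv2.COLOR_BGR2HSV)
    m=cv2.inRange(hsv,(100,120,40),(125,255,255))
    k,l,st,c=cv2.connectedComponentsWithStats(m)
    i=max(range(1,k),key=lambda i:st[i,4]); print(n,st[i],c[i])
print("jar tool tops",atz("top",(100*.64+60,200*.64),.225),atz("top",(202*.64,205*.64),.225),atz("top",(212*.64,172*.64),.225))
E
python3 - <<'E'
import cv2
a=cv2.imread('pics/top0.png')[140:230,165:255];b=cv2.imread('pics/side0.png')[115:205,220:310]
import numpy as np
cv2.imwrite('pics/c1.png',cv2.resize(np.hstack([a,b]),(800,400),interpolation=cv2.INTER_CUBIC))
E
```

```text
nut_center side [143.6, 257.7] 0.6 196 135 149 254 271
nut_center top [188.6, 214.1] 0.74 154 174 189 199 216
(array([0.4991, 0.076 , 0.1677]), np.float64(0.00836490973909658))
tool_jar_mid side [117.1, 298.3] 0.75 1064 82 143 281 310
tool_jar_mid top None
grease_tin_mid side [124.0, 239.9] 0.67 262 120 135 228 248
grease_tin_mid top [215.1, 129.2] 0.96 476 205 228 113 138
(array([0.4704, 0.3392, 0.0565]), np.float64(0.007924104922771832))
head_face side [167.1, 263.7] 0.72 5110 128 208 223 303
head_face top [188.1, 210.0] 0.8 4653 148 225 172 247
(array([0.5209, 0.0942, 0.0714]), np.float64(1.3095836985341546e-05))
side [0.5035 0.0792 0.1665]
top [0.4951 0.0757 0.1665]
side [ 223  130   80   79 4301] [262.6364 170.1983]
top [ 172  148   76   78 3967] [209.8283 186.4621]
jar tool tops [0.6819 0.2881 0.225 ] [0.666  0.2801 0.225 ] [0.6533 0.3369 0.225 ]
```

View pics/c1.png

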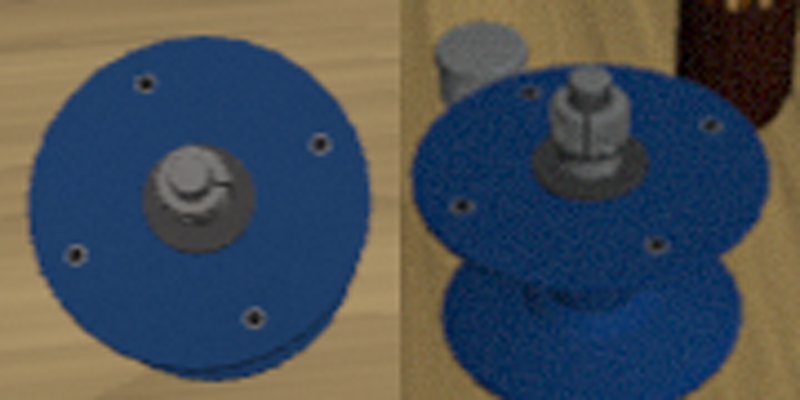

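Run:
```python
from h import *
np.set_printoptions(precision=4,suppress=True)
k=90/400
T=lambda r,c:(140+(r+.5)*k-.5,165+(c+.5)*k-.5)
S=lambda r,c:(115+(r+.5)*k-.5,220+(c-400+.5)*k-.5)
for n,F,h in(("top",T,[(83,145),(143,320),(254,76),(318,254)]),("side",S,[(92,529),(125,711),(205,462),(244,656)])):
    P=np.array([atz(n,F(*x),.13) for x in h]); print(n,"holes",P.mean(0),np.linalg.norm(P-P.mean(0),axis=1))
    print(" spindle",atz(n,F(*((175,188) if n=="top" else (74,590))),.196), "cover",atz(n,F(*((199,199) if n=="top" else (163,590))),.135))
print(tri(S(72,590),T(174,188)))
s=robot.read_state();print(s["t"],R.from_quat(s["tcp_rot"]).as_matrix())
```

```text
top holes [0.5178 0.0906 0.13  ] [0.085  0.0852 0.0849 0.0854]
 spindle [0.5163 0.0908 0.196 ] cover [0.5162 0.0901 0.135 ]
side holes [0.5167 0.0909 0.13  ] [0.0846 0.0851 0.0848 0.0843]
 spindle [0.5175 0.0908 0.196 ] cover [0.5164 0.0853 0.135 ]
(array([0.5171, 0.0906, 0.1974]), np.float64(0.000928992218176349))
1.3 [[-0.9196  0.3929  0.0001]
 [ 0.3929  0.9196  0.    ]
 [-0.0001  0.0001 -1.    ]]
```

The nut axis is at about (0.517, 0.091). Both views agree on this, with the spindle top at z≈0.197. I'll move above it.

>>> apply_moves --plan '[[[-0.12,-0.06,-0.17],[0,0,0]],[[-0.27,-0.15,-0.17],[0,0,0]],[[-0.42,-0.23,-0.17],[0,0,0]],[[-0.57,-0.31,-0.17],[0,0,0]],[[-0.72,-0.39,-0.17],[0,0,0]]]' --jaw 1 --grip_force 30

```text
t: 1.72
eef_pos: [0.3087, 0.3533, 0.261]
tcp_rot: [0.2, 0.98, 0.0, 0.0]
force: [0.1, 0.7, -0.5]
grip_width: 1.0
gripper_force: 0.0
```

>>> apply_moves --plan '[[[-0.15,-0.08,0],[0,0,0]],[[-0.3,-0.16,0],[0,0,0]],[[-0.45,-0.24,0],[0,0,0]],[[-0.6,-0.32,0],[0,0,0]],[[-0.74,-0.4,0],[0,0,0]]]'

```text
t: 2.13
eef_pos: [0.4137, 0.2212, 0.2609]
tcp_rot: [0.201, 0.98, 0.0, 0.0]
force: [0.7, 0.2, -0.3]
grip_width: 1.003
gripper_force: 0.0
```

>>> apply_moves --plan '[[[-0.15,-0.08,0],[0,0,0]],[[-0.3,-0.16,0],[0,0,0]],[[-0.45,-0.24,0],[0,0,0]],[[-0.6,-0.32,0],[0,0,0]],[[-0.74,-0.4,0],[0,0,0]]]'

```text
t: 2.55
eef_pos: [0.5184, 0.0894, 0.2608]
tcp_rot: [0.201, 0.98, 0.0, 0.0]
force: [0.1, 0.9, -0.3]
grip_width: 1.0
gripper_force: 0.0
```

>>> apply_moves --plan '[[[0,0,0],[0,0,-0.019]],[[0,0,0],[0,0,-0.038]],[[0,0,0],[0,0,-0.057]],[[0,0,0],[0,0,-0.076]],[[0,0,0],[0,0,-0.095]]]'

```text
t: 2.97
eef_pos: [0.5174, 0.0909, 0.2607]
tcp_rot: [-0.099, 0.995, 0.0, -0.0]
force: [0.9, 0.1, -0.6]
grip_width: 0.999
gripper_force: 0.0
```

>>> apply_moves --plan '[[[0,0,0],[0,0,-0.019]],[[0,0,0],[0,0,-0.038]],[[0,0,0],[0,0,-0.057]],[[0,0,0],[0,0,-0.076]],[[0,0,0],[0,0,-0.095]]]'

```text
t: 3.38
eef_pos: [0.5174, 0.0911, 0.2607]
tcp_rot: [-0.388, 0.922, 0.0, 0.0]
force: [-0.4, 0.6, 0.4]
grip_width: 0.997
gripper_force: 0.0
```

>>> apply_moves --plan '[[[0,0,0],[0,0,-0.019]],[[0,0,0],[0,0,-0.038]],[[0,0,0],[0,0,-0.057]],[[0,0,0],[0,0,-0.076]],[[0,0,0],[0,0,-0.09]]]'

```text
t: 3.8
eef_pos: [0.5174, 0.0911, 0.2607]
tcp_rot: [-0.629, 0.777, 0.0, 0.0]
force: [0.6, -0.5, -0.4]
grip_width: 1.002
gripper_force: 0.0
```

```bash
cat >> h.py <<'E'
np.set_printoptions(precision=4,suppress=True)
def st():
    s=robot.read_state(); M=R.from_quat(s["tcp_rot"]).as_matrix()
    print("t",round(s["t"],2),"q",s["joint_pos"],"pos",s["eef_pos"],"F",s["force"],"M",s["moment"],"w",round(s["grip_width"],3),"gf",s["gripper_force"],"yang",np.degrees(np.arctan2(M[1,1],M[0,1])).round(2))
    return s,M
E
python3 - <<'E'
from h import *
s,M=st()
print("shift to nut, units",(M.T@(np.array([.517,.0907,.1475])-s["eef_pos"]))/.2); print(M)
E
```

```text
t 3.8 q [ 0.0282  0.3179  1.4637  0.0001  1.3599 -2.9041] pos [0.5174 0.0911 0.2607] F [ 0.5598 -0.4776 -0.4287] M [0.1034 0.1177 0.0791] w 1.002 gf 0.0 yang 168.01
shift to nut, units [0.0023 0.0014 0.5661]
[[-0.2077 -0.9782  0.0001]
 [-0.9782  0.2077  0.0001]
 [-0.0001 -0.0001 -1.    ]]
```

>>> apply_moves --plan '[[[0,0,0.12],[0,0,0]],[[0,0,0.24],[0,0,0]],[[0,0,0.36],[0,0,0]],[[0,0,0.48],[0,0,0]],[[0,0,0.565],[0,0,0]]]'

```text
t: 4.22
eef_pos: [0.5165, 0.091, 0.1457]
tcp_rot: [-0.627, 0.779, 0.001, -0.001]
force: [0.4, -0.0, -0.9]
grip_width: 1.001
gripper_force: 0.0
```

Run:
```python
from h import *
a=grab_frame("top")[130:240,155:265];b=grab_frame("side")[70:180,205:315]
cv2.imwrite('pics/c2.png',cv2.resize(np.hstack([a,b]),(800,400),interpolation=cv2.INTER_CUBIC))
st()
```

```text
t 4.32 q [ 0.0282  0.4232  1.6428  0.0001  1.0816 -2.8981] pos [0.5155 0.091  0.1451] F [-0.8687 -0.139   0.026 ] M [0.056  0.115  0.0042] w 1.003 gf 0.0 yang 167.66
```

View pics/c2.png

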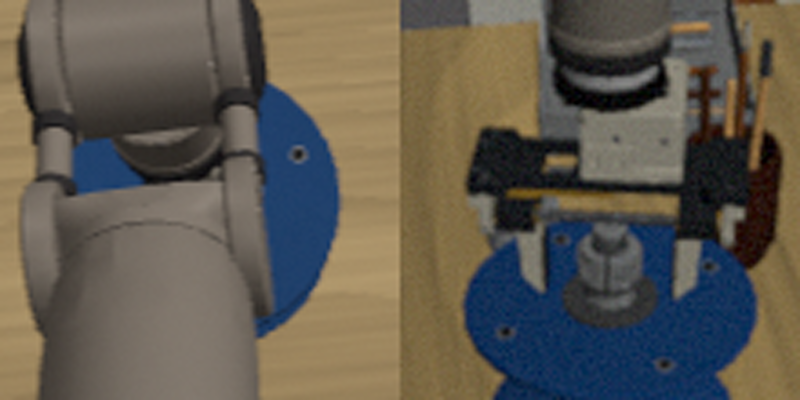

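The side crop shows both fingers straddling the nut, one on each side, clear of the spindle. I'll let it settle.

>>> apply_moves --plan '[[[0,0,0],[0,0,0]],[[0,0,0],[0,0,0]],[[0,0,0],[0,0,0]],[[0,0,0],[0,0,0]]]'

```text
t: 4.65
eef_pos: [0.5181, 0.0911, 0.149]
tcp_rot: [-0.627, 0.779, -0.001, 0.001]
force: [-0.1, 0.1, 0.6]
grip_width: 1.0
gripper_force: 0.0
```

Run:
```python
from h import *
s,M=st()
print("shift, units",(M.T@(np.array([.517,.0907,.1475])-s["eef_pos"]))/.2); print(M)
```

```text
t 4.65 q [ 0.0283  0.4185  1.6382  0.0001  1.0825 -2.8981] pos [0.5181 0.0911 0.149 ] F [-0.1129  0.1128  0.5602] M [0.102  0.0161 0.0164] w 1.0 gf 0.0 yang 167.67
shift, units [0.0032 0.0048 0.0073]
[[-0.2136 -0.9769  0.0025]
 [-0.9769  0.2136  0.0001]
 [-0.0007 -0.0024 -1.    ]]
```

>>> apply_moves --plan '[[[0,0,0],[0,0,0]],[[0,0,0],[0,0,0]],[[0,0,0],[0,0,0]],[[0,0,0],[0,0,0]],[[0,0,0],[0,0,0]]]' --jaw 0 --grip_force 30

```text
t: 5.07
eef_pos: [0.5174, 0.0911, 0.1478]
tcp_rot: [-0.627, 0.779, 0.0, 0.0]
force: [-0.9, -0.3, 0.1]
grip_width: 0.686
gripper_force: 0.0
```

>>> apply_moves --plan '[[[0,0,0],[0,0,0]],[[0,0,0],[0,0,0]],[[0,0,0],[0,0,0]],[[0,0,0],[0,0,0]],[[0,0,0],[0,0,0]]]'

```text
t: 5.48
eef_pos: [0.5149, 0.0916, 0.1475]
tcp_rot: [-0.627, 0.779, 0.002, -0.002]
force: [-7.1, 2.5, 5.3]
grip_width: 0.496
gripper_force: 30.0
```

Run:
```python
from h import *
b=grab_frame("side")[70:180,205:315]
cv2.imwrite('pics/c3.png',cv2.resize(b,(500,500),interpolation=cv2.INTER_CUBIC))
s,M=st()
```

```text
t 5.53 q [ 0.0289  0.4193  1.6417  0.001   1.0861 -2.8981] pos [0.5149 0.0916 0.1475] F [-7.244   0.865   5.4402] M [ 0.3609  1.5444 -0.0079] w 0.495 gf 30.00096470117569 yang 167.67
```

View pics/c3.png

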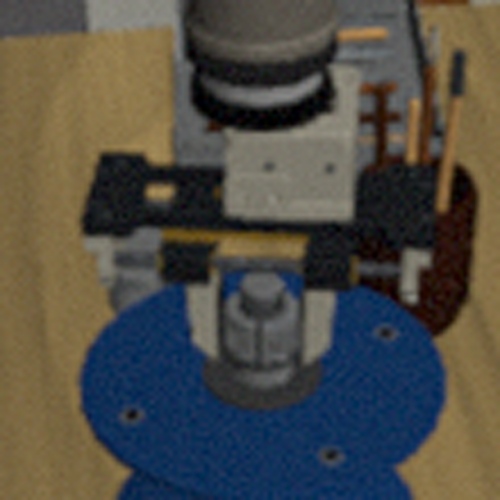

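Width is 45.6 mm, so the nut is gripped across its diameter. I'll re-centre the command to relieve the 7 N side load, then start screwing down, which is clockwise and +z in tool axes.

>>> apply_moves --plan '[[[0.003,0.012,0],[0,0,0]],[[0.003,0.012,0],[0,0,0]],[[0.003,0.012,0],[0,0,0]]]'

```text
t: 5.78
eef_pos: [0.5149, 0.0915, 0.1475]
tcp_rot: [-0.627, 0.779, 0.0, 0.0]
force: [2.4, 4.4, -1.8]
grip_width: 0.499
gripper_force: 30.0
```

Run:
```python
from h import *
st()
```

```text
t 5.78 q [ 0.0287  0.4163  1.6464  0.0012  1.0789 -2.8981] pos [0.5149 0.0915 0.1475] F [ 2.4115  4.4189 -1.8486] M [0.8699 0.2013 0.0235] w 0.499 gf 29.99938577413559 yang 167.66
```

>>> apply_moves --plan '[[[0,0,0],[0,0,0.012]],[[0,0,0.0003],[0,0,0.024]],[[0,0,0.0004],[0,0,0.036]],[[0,0,0.0005],[0,0,0.048]],[[0,0,0.0006],[0,0,0.06]]]'

```text
t: 6.2
eef_pos: [0.5147, 0.0917, 0.1474]
tcp_rot: [-0.468, 0.884, 0.001, -0.0]
force: [0.4, 3.9, -1.4]
grip_width: 0.494
gripper_force: 30.0
```

Run:
```python
from h import *
st()
```

```text
t 6.2 q [ 0.0288  0.4164  1.6466  0.0015  1.0793 -2.5175] pos [0.5147 0.0917 0.1474] F [ 0.4136  3.9392 -1.3639] M [1.0419 0.3418 0.0395] w 0.494 gf 29.99623954296112 yang 145.85
```

>>> apply_moves --plan '[[[0,0,0.0002],[0,0,0.019]],[[0,0,0.0004],[0,0,0.038]],[[0,0,0.0006],[0,0,0.057]],[[0,0,0.0008],[0,0,0.076]],[[0,0,0.001],[0,0,0.095]]]'

```text
t: 6.62
eef_pos: [0.5144, 0.092, 0.1472]
tcp_rot: [-0.187, 0.982, 0.001, -0.0]
force: [-0.9, 6.7, -0.1]
grip_width: 0.496
gripper_force: 30.0
```

Run:
```python
from h import *
st()
```

```text
t 6.62 q [ 0.0291  0.4165  1.6471  0.0022  1.0791 -1.9184] pos [0.5144 0.092  0.1472] F [-0.8919  6.6556 -0.1108] M [1.3577 0.3302 0.0813] w 0.496 gf 29.99220997095108 yang 111.53
```

>>> apply_moves --plan '[[[0,0,0.0002],[0,0,0.019]],[[0,0,0.0004],[0,0,0.038]],[[0,0,0.0006],[0,0,0.057]],[[0,0,0.0008],[0,0,0.076]],[[0,0,0.001],[0,0,0.095]]]'

```text
t: 7.03
eef_pos: [0.5145, 0.0924, 0.147]
tcp_rot: [0.11, 0.994, 0.001, -0.001]
force: [-0.7, 7.8, -1.7]
grip_width: 0.496
gripper_force: 30.0
```

Run:
```python
from h import *
st()
```

```text
t 7.03 q [ 0.0295  0.4167  1.6473  0.003   1.0784 -1.3216] pos [0.5145 0.0924 0.147 ] F [-0.7002  7.8373 -1.7034] M [1.648  0.0399 0.0674] w 0.496 gf 29.99220907688141 yang 77.33
```

>>> apply_moves --plan '[[[0,0,0.0002],[0,0,0.019]],[[0,0,0.0004],[0,0,0.038]],[[0,0,0.0006],[0,0,0.057]],[[0,0,0.0008],[0,0,0.076]],[[0,0,0.001],[0,0,0.095]]]'

```text
t: 7.45
eef_pos: [0.5147, 0.0927, 0.1468]
tcp_rot: [0.398, 0.918, 0.001, -0.001]
force: [0.3, 10.0, -2.6]
grip_width: 0.497
gripper_force: 30.0
```

Run:
```python
from h import *
b=grab_frame("side")[70:180,205:315]
cv2.imwrite('pics/c4.png',cv2.resize(b,(500,500),interpolation=cv2.INTER_CUBIC))
st()
```

```text
t 7.5 q [ 0.0298  0.417   1.6474  0.0035  1.0773 -0.7167] pos [0.5147 0.0928 0.1468] F [-1.3501  9.1032 -1.9256] M [ 1.7041 -0.1968 -0.09  ] w 0.494 gf 29.99934732913971 yang 42.67
```

View pics/c4.png

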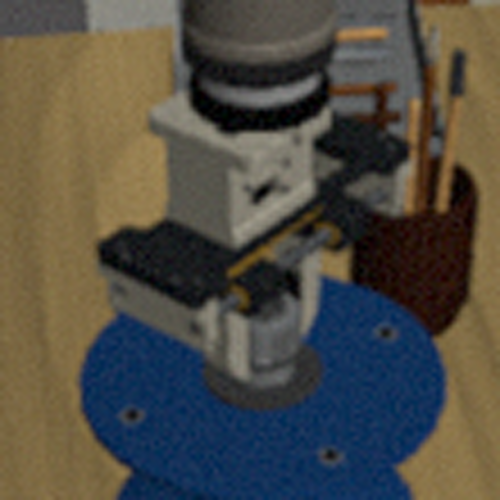

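The nut follows the gripper, its slit has left view, and the head's holes haven't moved. I'll lower the grip force so the fingers slip rather than turn the head, relieve the y load, and creep on.

>>> apply_moves --plan '[[[0.006,0.006,0.0002],[0,0,0.018]],[[0.006,0.006,0.0004],[0,0,0.036]],[[0.006,0.006,0.0006],[0,0,0.054]],[[0.006,0.006,0.0008],[0,0,0.072]],[[0.006,0.006,0.001],[0,0,0.09]]]' --grip_force 18

```text
t: 7.92
eef_pos: [0.5151, 0.093, 0.1467]
tcp_rot: [0.638, 0.77, 0.0, -0.0]
force: [0.0, 2.7, -2.6]
grip_width: 0.494
gripper_force: 18.0
```

Run:
```python
from h import *
st()
```

```text
t 7.92 q [ 0.0318  0.4178  1.6466  0.0005  1.0769 -0.1562] pos [0.5151 0.093  0.1467] F [ 0.0429  2.6832 -2.5915] M [ 0.461 -0.409  0.098] w 0.494 gf 17.99266129732132 yang 10.76
```

>>> apply_moves --plan '[[[0,0,0.0002],[0,0,0.01]],[[0,0,0.0003],[0,0,0.02]],[[0,0,0.0003],[0,0,0.025]],[[0,0,0.0003],[0,0,0.025]]]'

```text
t: 8.25
eef_pos: [0.5152, 0.0929, 0.1466]
tcp_rot: [0.695, 0.719, 0.0, 0.0]
force: [1.0, 3.4, -2.9]
grip_width: 0.499
gripper_force: 18.0
```

Run:
```python
from h import *
st()
```

```text
t 8.25 q [ 0.0317  0.4179  1.6465  0.0005  1.0766 -0.0034] pos [0.5152 0.0929 0.1466] F [ 1.0098  3.4067 -2.905 ] M [ 0.4376 -0.4516 -0.0484] w 0.499 gf 18.00025373697281 yang 2.0
```

>>> apply_moves --plan '[[[0,0,0.0002],[0,0,0.013]],[[0,0,0.0003],[0,0,0.025]],[[0,0,0.0003],[0,0,0.025]]]'

```text
t: 8.5
eef_pos: [0.5153, 0.0929, 0.1466]
tcp_rot: [0.749, 0.662, 0.0, 0.0]
force: [1.7, 3.4, -3.2]
grip_width: 0.499
gripper_force: 18.0
```

Run:
```python
from h import *
st()
```

```text
t 8.5 q [0.0317 0.418  1.6465 0.0005 1.0763 0.154 ] pos [0.5153 0.0929 0.1466] F [ 1.6797  3.4332 -3.1948] M [ 0.4582 -0.5326 -0.0837] w 0.499 gf 18.000768721103668 yang -7.02
```

>>> apply_moves --plan '[[[0,0,0.0002],[0,0,0.013]],[[0,0,0.0003],[0,0,0.025]],[[0,0,0.0003],[0,0,0.025]]]'

```text
t: 8.75
eef_pos: [0.5153, 0.0929, 0.1465]
tcp_rot: [0.798, 0.602, 0.0, 0.0]
force: [2.5, 3.1, -4.0]
grip_width: 0.496
gripper_force: 18.0
```

Run:
```python
from h import *
st()
```

```text
t 8.75 q [0.0317 0.4181 1.6465 0.0004 1.0761 0.3093] pos [0.5153 0.0929 0.1465] F [ 2.5075  3.0809 -4.043 ] M [ 0.4657 -0.6376 -0.0539] w 0.496 gf 18.00069898366928 yang -15.92
```

>>> apply_moves --plan '[[[0,0,0.0005],[0,0,0.013]],[[0,0,0.0008],[0,0,0.025]],[[0,0,0.001],[0,0,0.025]]]'

```text
t: 9.0
eef_pos: [0.5155, 0.0928, 0.1465]
tcp_rot: [0.843, 0.538, 0.001, 0.0]
force: [2.5, 4.1, -2.8]
grip_width: 0.495
gripper_force: 18.0
```

Run:
```python
from h import *
st()
```

```text
t 9.0 q [0.0316 0.4182 1.6465 0.0003 1.0756 0.4651] pos [0.5155 0.0928 0.1465] F [ 2.4988  4.0797 -2.7862] M [ 0.402  -0.6627  0.0106] w 0.495 gf 18.000778555870056 yang -24.85
```

>>> apply_moves --plan '[[[0,0,0.0002],[0,0,0.013]],[[0,0,0.0004],[0,0,0.025]],[[0,0,0.0004],[0,0,0.025]]]'

```text
t: 9.25
eef_pos: [0.5155, 0.0928, 0.1464]
tcp_rot: [0.882, 0.471, 0.001, 0.0]
force: [3.4, 4.7, -4.2]
grip_width: 0.497
gripper_force: 18.0
```

Run:
```python
from h import *
st()
```

```text
t 9.25 q [0.0316 0.4183 1.6466 0.0002 1.0753 0.6218] pos [0.5155 0.0928 0.1464] F [ 3.4404  4.6524 -4.1831] M [ 0.366  -0.6619 -0.0576] w 0.497 gf 18.000711500644684 yang -33.82
```

```bash
cat >> h.py <<'E'
def st2(k=4):
    L=[robot.read_state()]
    for _ in range(k-1): grab_frame("side"); L.append(robot.read_state())
    M=R.from_quat(L[-1]["tcp_rot"]).as_matrix()
    print("t",round(L[-1]["t"],2),"q6",L[-1]["joint_pos"][5].round(4),"z",L[-1]["eef_pos"],"F",np.mean([s["force"] for s in L],0),"Mz",[round(s["moment"][2],3) for s in L],"tau6",[round(s["joint_torque"][5],3) for s in L],"yang",np.degrees(np.arctan2(M[1,1],M[0,1])).round(2))
E
python3 -c "
from h import *
st2()"
```

```text
t 9.4 q6 0.6178 z [0.5155 0.0928 0.1464] F [ 3.4656  3.8305 -3.6752] Mz [np.float64(-0.058), np.float64(-0.066), np.float64(-0.1), np.float64(-0.081)] tau6 [np.float64(0.914), np.float64(0.324), np.float64(0.029), np.float64(-0.048)] yang -33.6
```

>>> apply_moves --plan '[[[0,0,0.0004],[0,0,0.013]],[[0,0,0.0007],[0,0,0.025]]]'

```text
t: 9.57
eef_pos: [0.5156, 0.0927, 0.1464]
tcp_rot: [0.916, 0.4, 0.001, 0.0]
force: [4.0, 3.7, -2.9]
grip_width: 0.5
gripper_force: 18.0
```

```bash
python3 -c "
from h import *
st2()"
```

```text
t 9.72 q6 0.7754 z [0.5156 0.0927 0.1464] F [ 3.6524  3.8932 -3.2379] Mz [np.float64(0.017), np.float64(-0.098), np.float64(-0.106), np.float64(-0.046)] tau6 [np.float64(-1.218), np.float64(-0.266), np.float64(0.736), np.float64(0.184)] yang -42.63
```

>>> apply_moves --plan '[[[0,0,0.0002],[0,0,0.013]],[[0,0,0.0004],[0,0,0.025]]]'

```text
t: 9.88
eef_pos: [0.5148, 0.092, 0.1464]
tcp_rot: [0.945, 0.328, -0.0, 0.001]
force: [-0.9, 0.0, 1.3]
grip_width: 0.498
gripper_force: 18.0
```

```bash
python3 -c "
from h import *
st2()"
```

```text
t 10.03 q6 0.9323 z [0.5148 0.092  0.1464] F [-0.0641 -0.8329  1.2063] Mz [np.float64(0.561), np.float64(0.416), np.float64(0.051), np.float64(-0.053)] tau6 [np.float64(-0.653), np.float64(0.155), np.float64(0.986), np.float64(0.289)] yang -51.61
```

>>> apply_moves --plan '[[[0,0,0.0004],[0,0,0.013]],[[0,0,0.0007],[0,0,0.025]]]'

```text
t: 10.2
eef_pos: [0.5154, 0.0924, 0.1465]
tcp_rot: [0.968, 0.252, 0.001, 0.0]
force: [1.5, 0.0, 1.0]
grip_width: 0.495
gripper_force: 18.0
```

```bash
python3 -c "
from h import *
st2()"
```

```text
t 10.35 q6 1.0898 z [0.5154 0.0924 0.1465] F [ 1.2053 -0.3132  2.3663] Mz [np.float64(0.578), np.float64(0.519), np.float64(0.145), np.float64(0.061)] tau6 [np.float64(-0.666), np.float64(0.257), np.float64(1.082), np.float64(0.37)] yang -60.64
```

```bash
python3 -c "
from h import *
a=cv2.imread('pics/side0.png')[115:205,220:310]; b=grab_frame('side')[115:205,220:310]
cv2.imwrite('pics/c5.png',cv2.resize(np.hstack([a,b]),(800,400),interpolation=cv2.INTER_CUBIC))
st2(2)"
```

```text
t 10.45 q6 1.0911 z [0.5154 0.0924 0.1465] F [ 1.2015 -1.5223  4.3553] Mz [np.float64(0.113), np.float64(0.206)] tau6 [np.float64(0.156), np.float64(0.137)] yang -60.72
```

View pics/c5.png

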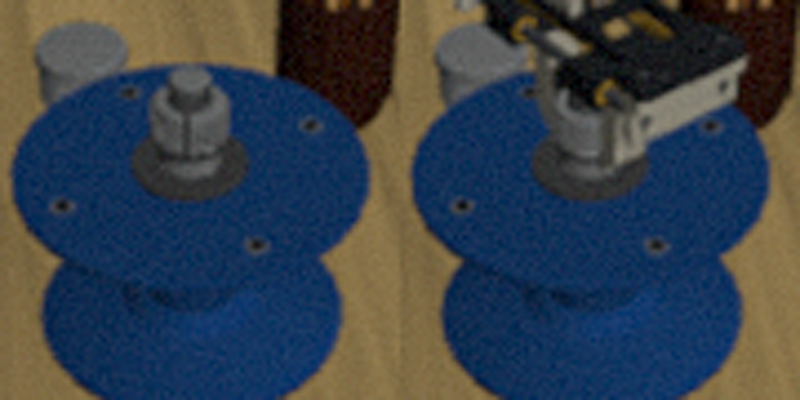

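The head's holes are unmoved (lower two at crop (205,62) and (244,257), the same in both images), so the nut bottomed and the fingers slipped. I'll make one small confirming press.

>>> apply_moves --plan '[[[0,0,0],[0,0,0.002]],[[0,0,0],[0,0,0.004]],[[0,0,0],[0,0,0.006]],[[0,0,0],[0,0,0.008]]]'

```text
t: 10.78
eef_pos: [0.5157, 0.0925, 0.1464]
tcp_rot: [0.974, 0.226, 0.001, 0.0]
force: [2.4, -2.5, 5.3]
grip_width: 0.498
gripper_force: 18.0
```

```bash
python3 -c "
from h import *
st2(4)"
```

```text
t 10.93 q6 1.1452 z [0.5156 0.0925 0.1464] F [ 2.7227 -1.8079  5.0272] Mz [np.float64(0.545), np.float64(0.593), np.float64(0.534), np.float64(0.502)] tau6 [np.float64(0.39), np.float64(0.597), np.float64(0.703), np.float64(0.588)] yang -63.81
```

Torque is a steady 0.53 N m, so the nut is firmly at the stop with the tool at −63.8°. Now I'll tighten the grip and back off 90° anticlockwise, to about +26.3°.

>>> apply_moves --plan '[[[0,0,0],[0,0,0]],[[0,0,0],[0,0,0]],[[0,0,0],[0,0,0]]]' --grip_force 40

```text
t: 11.18
eef_pos: [0.5156, 0.0925, 0.1464]
tcp_rot: [0.974, 0.227, 0.001, 0.0]
force: [3.9, -0.7, 5.7]
grip_width: 0.496
gripper_force: 40.0
```

```bash
python3 -c "
from h import *
st2(3)"
```

```text
t 11.28 q6 1.145 z [0.5156 0.0925 0.1464] F [ 3.217  -1.5345  5.7126] Mz [np.float64(0.632), np.float64(0.575), np.float64(0.529)] tau6 [np.float64(0.602), np.float64(0.602), np.float64(0.602)] yang -63.8
```

>>> apply_moves --plan '[[[0,0,-0.0005],[0,0,-0.01]],[[0,0,-0.0008],[0,0,-0.026]],[[0,0,-0.001],[0,0,-0.042]],[[0,0,-0.0012],[0,0,-0.058]],[[0,0,-0.0015],[0,0,-0.074]]]'

```text
t: 11.7
eef_pos: [0.5155, 0.0927, 0.1466]
tcp_rot: [0.895, 0.446, 0.001, 0.0]
force: [4.4, 0.2, 4.5]
grip_width: 0.496
gripper_force: 40.0
```

>>> apply_moves --plan '[[[0,0,-0.0002],[0,0,-0.016]],[[0,0,-0.0004],[0,0,-0.032]],[[0,0,-0.0006],[0,0,-0.048]],[[0,0,-0.0008],[0,0,-0.064]],[[0,0,-0.001],[0,0,-0.08]]]'

```text
t: 12.12
eef_pos: [0.5153, 0.0928, 0.1468]
tcp_rot: [0.756, 0.655, 0.001, 0.0]
force: [1.8, 0.3, 5.0]
grip_width: 0.496
gripper_force: 40.0
```

>>> apply_moves --plan '[[[0,0,-0.0002],[0,0,-0.016]],[[0,0,-0.0004],[0,0,-0.032]],[[0,0,-0.0006],[0,0,-0.048]],[[0,0,-0.0008],[0,0,-0.064]],[[0,0,-0.001],[0,0,-0.072]]]'

```text
t: 12.53
eef_pos: [0.515, 0.0928, 0.1469]
tcp_rot: [0.589, 0.808, 0.0, -0.0]
force: [1.3, -1.4, 5.2]
grip_width: 0.497
gripper_force: 40.0
```

```bash
python3 -c "
from h import *
st2(4)"
```

```text
t 12.68 q6 -0.2744 z [0.5149 0.0928 0.1469] F [ 1.4434 -0.8397  5.3241] Mz [np.float64(-0.069), np.float64(0.039), np.float64(0.035), np.float64(0.027)] tau6 [np.float64(0.059), np.float64(-0.072), np.float64(-0.53), np.float64(-0.113)] yang 17.51
```

>>> apply_moves --plan '[[[0,0,-0.0002],[0,0,-0.01]],[[0,0,-0.0003],[0,0,-0.02]],[[0,0,-0.0003],[0,0,-0.025]],[[0,0,-0.0003],[0,0,-0.025]],[[0,0,-0.0003],[0,0,-0.025]]]'

```text
t: 13.1
eef_pos: [0.5149, 0.0928, 0.1469]
tcp_rot: [0.526, 0.85, 0.0, -0.0]
force: [1.0, -0.5, 5.5]
grip_width: 0.495
gripper_force: 40.0
```

```bash
python3 -c "
from h import *
a=cv2.imread('pics/side0.png')[85:205,220:310]; b=grab_frame('side')[85:205,220:310]
cv2.imwrite('pics/c6.png',cv2.resize(np.hstack([a,b]),(800,533),interpolation=cv2.INTER_CUBIC))
st2(4)"
```

```text
t 13.3 q6 -0.4311 z [0.5149 0.0928 0.1469] F [ 1.5147 -0.7017  4.8825] Mz [np.float64(0.057), np.float64(0.005), np.float64(0.109), np.float64(0.03)] tau6 [np.float64(0.053), np.float64(0.065), np.float64(0.067), np.float64(0.068)] yang 26.49
```

View pics/c6.png

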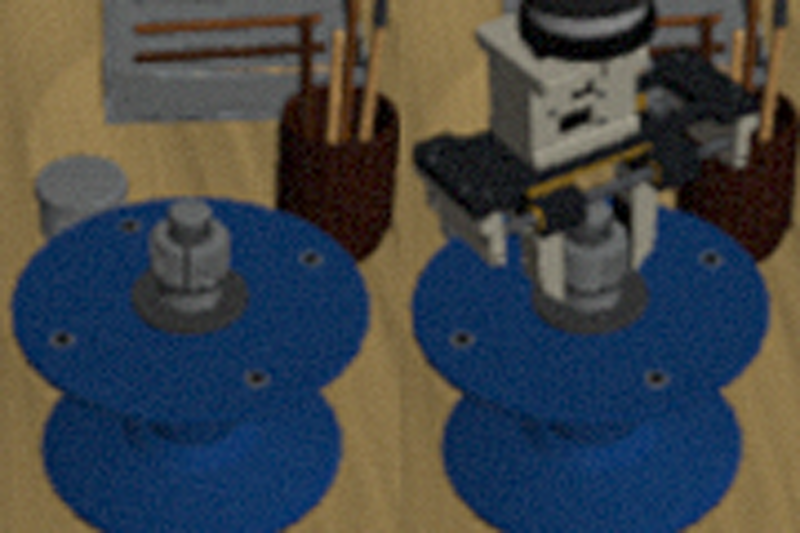

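The nut is gripped at 90.3° off the stop and the tool moment is near zero. The head's holes, the jar and the tin all sit where they did in the first picture. Handing in.

```bash
python3 -c "
from h import *
print(order.job_done())"
```

```text
the job is handed in; nothing more can be done
None
```

The bearing nut was screwed down to its stop (0.53 N m held there), backed off about 90°, and is still gripped there at 40 N. The head has not turned, the jar and tin are where they were, and the arm never went near the other things; the job is handed in.

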